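# Find the perished rubber sample with the hardness gauge

### The arm

A 7-joint arm with a two-finger parallel gripper is mounted at the origin on the work surface. World frame = base frame: x ahead of the robot, y to its left, z up, the work surface at z = 0. Lengths are in m, angles in degrees, forces in N, time in s.
With the tool pointing down it reaches from about 0.35 to 0.9 m from the base axis. Payload 8.1 kg.
Tool frame: the origin (TCP) lies midway between the tips of the shut fingers; the grasp point (between the pads) lies 19 mm behind it; z points along the fingers, y is the line along which they close (so a half turn about z gives the same grasp; the last joint's range is limited). The gripper opens to 92 mm and grips with 3 to 60 N. Pads are 19 mm wide; open, the fingers measure 130 mm over their backs; the gripper's body (75 mm by 190 mm) begins 47 mm behind the grasp point.
Start: joints at [-73.258, 24.895, 1.432, 90.138, -0.665, 64.973, -4.303], TCP at [0.24, 0.577, 0.227] pointing down, gripper open.
Joint ranges: [-149.89, 149.89], [-25.12, 119.58], [-72.63, 75.52], [4.76, 147.25], [-75.54, 255.54], [6.69, 114.76], [-157.13, 157.13]. Speed limits (degrees/s): [127.2, 127.2, 172.46, 172.46, 180, 180, 180].

### API

Orientations are given as [roll, pitch, yaw] about the fixed x, y, z axes, in that order (R = Rz(yaw) Ry(pitch) Rx(roll)).
In Python, from station import r gives the robot as it stands. The module is installed in compiled form; this text tells all that it offers.
- The arm moves only by the shell command python3 -m inch 'ROWS' [FORCE]. ROWS is JSON, a list of rows, each a list of 3 entries, a list of its own where there are three numbers: the closure, from -1 (fully open) to 1 (shut), then the shift along the tool's x, y, z in units of 0.3 m (1.0 is 0.3 m), then the turn about the tool's z in units of 90 degrees (1.0 is 90 degrees). A call has 1 to 10 rows; each row is the pose to reach, as a shift and turn from the pose commanded when the call began, along the tool's axes at that moment; what a row does not reach only later rows make up. A row lasts 1/12 s, in which the tool goes at most 41.7 mm and 7.16 degrees, less where a joint would pass 70% of its speed; a pose out of reach is approached as far as the arm can. A call with a number of a shift or a turn outside -1 to 1 is refused whole. A call with a gripper value outside its range is refused whole. The fingers move at their own pace and stop on an object; FORCE is the grip in N (left out, the last holds). Time passes only in rows, so rows that repeat a pose let the fingers close. It gives the time, the measured TCP pose, the force, the opening and the grip force at its end, in the units of the state.
- r.sense(): the state, without advancing time (a new reading comes with each control period).
- r.capture(name): name is "scene" or "top" or "wrist"; returns a dict with "image" (480x640x3 uint8, red, green, blue), "vfov" (degrees; the focal length in pixels is half the picture's height over the tangent of half this angle, whatever the lens; pixels are square), "cx", "cy" (the principal point, pixels), "k1" (the pictures are not rectified: a ray, as slopes to the right and down, at radius r is drawn at 1 + k1 r^2 times it, then the intrinsics apply), "rvec" (rotation vector, rad) and "tvec" (3), from world to camera coordinates, as OpenCV has them; the wrist camera has in their place "tool_from_camera" (4x4, takes a point from camera to tool coordinates, whose origin is the TCP and whose axes are the flange's). Camera axes: x right, y down, z forward; pixel columns grow to the right and rows downward; lengths in m; the calibration is good to about 2 mm. A picture is of the moment at which its call begins: read the wrist's pose just before it. There is no depth.
- r.close_job(): hands the job in; it is judged then, once.
The state is a dict: "clock": time; "qpos": joint angles; "joint_vel": joint speeds; "joint_efforts": joint torques, N m; "tcp_pos": TCP position; "eef_rot": TCP orientation; "wrist_force": force on the tool from outside, world axes, zero at the start; "torque": the same for the moment, N m; "width": opening from 0.0 (shut) to 1.0 (fully open); "grasp_force": force on a finger pad.
Only numpy, scipy, OpenCV 4.12 (cv2) and the standard library are available. Lean on these libraries where they do the work, as an engineer would, in place of code of your own. Each camera call takes 0.05 s, during which the arm holds its last target. There are 200 camera calls.

### The job

One of the three rubber samples on the white board has gone soft. Take the yellow gauge and press its sprung pin squarely into the middle of each sample for about half a second, in order starting from the board's blue end, with about 10 N each time (at least 7, never above 13), and note how far the rubber sinks. Then put the gauge back home in its blue stand and set the soft sample upright and flat in the red tray, leaving the other two in their places and everything else alone.

Things in the scene. Friction and masses are not known exactly. Their poses are not given: they have to be found in the camera images.
- gauge: hand-held hardness gauge, 0.2 to 0.3 kg, standing upright in the stand. Origin: centre of the underside of its flange (38 dia, 6 thick), z up along the gauge. Above the flange a yellow square grip 30 x 30 (flats face its x and y), from 6 to 84 above the origin: hold it about 50 above the origin. Below the flange a steel nose 20 dia, 30 long; from the nose a sprung steel pin 6 dia sticks out 20 more (tip 50 below the origin)
- gauge_pin (a joint): how far the gauge's pin is pushed back up into the nose, m: 0 = fully out, 0.012 = stop. Spring 2 N per mm (so 10 N pushes it in 5 mm)
- gauge_tip (a point): tip of the gauge's pin; moves with the pin
- stand: fixed blue block 80 x 80 x 62 high, origin under its centre; in its top a round hole 26 dia, 58 deep with chamfered mouth that takes the gauge's nose and pin. The flange rests on the top
- stand_hole0 (a point): mouth of the hole, centre of the stand's top (62 above the table); the gauge's origin lies here when it stands home
- board: fixed white sample board 100 x 310 x 8, origin under its centre, long side along its y; a blue tab across the end at its +y marks the first end. Three grey round marks 115 apart along y, one sample on each
- place_1 (a point): centre of the mark nearest the blue tab, on the board's top
- place_2 (a point): centre of the middle mark
- place_3 (a point): centre of the mark farthest from the blue tab
- tray: fixed red reject tray, open, 140 x 140 outside, 22 high, wall 4, floor 4 to 5 thick; origin under its centre
- tray_in (a point): centre of the tray's inner floor
- sample_k: rubber test sample: aluminium cup 52 dia, 36 high, 0.1 to 0.2 kg, filled with rubber, black collar (2 below the rim) round a brown middle; origin centre of its underside, z up. The three look alike and their names and places tell nothing of their hardness. The brown round centre, 25 dia, flush with the rim, gives springily under the pin (travel 16): a sound sample about 0.2 mm per N (2 mm at 10 N), the perished one about 1 mm per N (10 mm at 10 N)
- sample_k_top (a point): middle of the rubber face of that sample, 36 above its origin; goes down as the rubber sinks and springs back (the perished one rests 0.25 mm lower, too little to see or measure)
- sample_m: rubber test sample: aluminium cup 52 dia, 36 high, 0.1 to 0.2 kg, filled with rubber, black collar (2 below the rim) round a brown middle; origin centre of its underside, z up. The three look alike and their names and places tell nothing of their hardness. The brown round centre, 25 dia, flush with the rim, gives springily under the pin (travel 16): a sound sample about 0.2 mm per N (2 mm at 10 N), the perished one about 1 mm per N (10 mm at 10 N)
- sample_m_top (a point): middle of the rubber face of that sample, 36 above its origin; goes down as the rubber sinks and springs back (the perished one rests 0.25 mm lower, too little to see or measure)
- sample_t: rubber test sample: aluminium cup 52 dia, 36 high, 0.1 to 0.2 kg, filled with rubber, black collar (2 below the rim) round a brown middle; origin centre of its underside, z up. The three look alike and their names and places tell nothing of their hardness. The brown round centre, 25 dia, flush with the rim, gives springily under the pin (travel 16): a sound sample about 0.2 mm per N (2 mm at 10 N), the perished one about 1 mm per N (10 mm at 10 N)
- sample_t_top (a point): middle of the rubber face of that sample, 36 above its origin; goes down as the rubber sinks and springs back (the perished one rests 0.25 mm lower, too little to see or measure)
- reagent: bystander: white reagent bottle, 80 dia x 170; to be left alone. Origin on its underside
- red_jar: bystander: white jar with red cap, 64 dia x 80; to be left alone. Origin on its underside
- tub: bystander: low white plastic tub, 60 dia x 28; to be left alone. Origin on its underside
- spare_ring: bystander: empty spare aluminium ring, 52 dia x 30 (no rubber in it); to be left alone. Origin on its underside
- weight: bystander: brass 200 g weight with knob, 32 dia x 46; to be left alone. Origin on its underside
- beaker: bystander: glass beaker, 68 dia x 80; to be left alone. Origin on its underside
- spatula: bystander: narrow steel laboratory spatula lying flat, 160 long; to be left alone. Origin on its underside
Mind the look-alikes: they are no part of the job. What is shaped like the sample_m but green or orange is not meant.

How it is judged:
By the outcome, as a careful person would: the job done as asked, in the order asked, and still so for the second after the job is handed in, with the robot touching nothing.
It also fails if it takes over 72 s, if anything falls off the work surface, if the arm or the gripper's body presses on something with over 40 N, if the wrist force passes 120 N, or if a joint passes its speed limit or range.

## Working session

There is one attempt and no reset: what is moved stays moved. The work goes in short steps, Python scripts to look and compute and a shell command to move; the robot and the scene stay as the last step left them, time stands still between calls to the robot, and variables do not carry over. Pictures are saved under pics/ and viewed, at most 12 in all, crops included, and the job is handed in when it is done.

```bash
mkdir -p pics
cat > h.py <<'E'
import numpy as np, cv2
from station import r
from scipy.spatial.transform import Rotation as R
def cap(n,f=None):
    s=r.sense(); c=r.capture(n); c['s']=s
    if f: cv2.imwrite('pics/'+f,c['image'][:,:,::-1])
    return c
def cam(c):
    if 'rvec' in c:
        Rm=cv2.Rodrigues(np.array(c['rvec'],float))[0]; return Rm.T,-Rm.T@np.array(c['tvec'],float).ravel()
    T=np.array(c['tool_from_camera']); Rt=R.from_euler('xyz',c['s']['eef_rot'],degrees=True).as_matrix()
    return Rt@T[:3,:3],Rt@T[:3,3]+np.array(c['s']['tcp_pos'])
def ray(c,u,v):
    f=240/np.tan(np.radians(c['vfov'])/2); d=np.array([(u-c['cx'])/f,(v-c['cy'])/f]); p=d.copy()
    for _ in range(30): p=d/(1+c['k1']*(p@p))
    A,o=cam(c); return o,A@np.array([p[0],p[1],1.])
def onz(c,u,v,z):
    o,d=ray(c,u,v); return o+d*(z-o[2])/d[2]
def proj(c,P):
    A,o=cam(c); q=A.T@(np.array(P)-o); p=q[:2]/q[2]; f=240/np.tan(np.radians(c['vfov'])/2)
    p=p*(1+c['k1']*(p@p)); return p*f+[c['cx'],c['cy']]
def totool(s,d):
    Rt=R.from_euler('xyz',s['eef_rot'],degrees=True).as_matrix(); return Rt.T@np.array(d)/0.3
E
python3 - <<'E'
from h import *
for n in('top','scene','wrist'):
    c=cap(n,n+'0.png'); A,o=cam(c); print(n,c['vfov'],c['k1'],o.round(3),A[:,2].round(3))
s=r.sense(); print(s)
E
```

```text
top 44.32732473475794 0.013170929011663288 [ 0.52  -0.015  1.247] [ 0.068  0.03  -0.997]
scene 51.59585375724458 -0.07561117130908182 [1.041 0.527 0.66 ] [-0.486 -0.584 -0.651]
wrist 64.55531364016151 -0.03793906828484467 [0.167 0.607 0.384] [ 0.269 -0.113 -0.956]
{'clock': 0.15, 'qpos': array([-73.25722851,  24.92620028,   1.43242895,  90.17516906,
        -0.66618182,  64.97609285,  -4.30452267]), 'joint_vel': array([ 0.01890505, -0.14899149, -0.05530128, -0.14341651,  0.12646441,
        0.00317818,  0.03527839]), 'joint_efforts': array([ 1.81185445e-03, -6.68259215e+01,  9.86225791e-01, -3.14696181e+01,
       -6.04636967e-02,  3.93331319e-02,  6.23064420e-05]), 'tcp_pos': array([0.24029904, 0.57653782, 0.22615051]), 'eef_rot': array([-1.79931091e+02,  5.52860268e-03,  1.57371130e+02]), 'wrist_force': array([ 0.55380195, -0.32331627, -0.02927646]), 'torque': array([ 0.0117637 ,  0.01084147, -0.01581674]), 'grasp_force': 0.0, 'width': 1.0006047165030274}
```

View pics/top0.png

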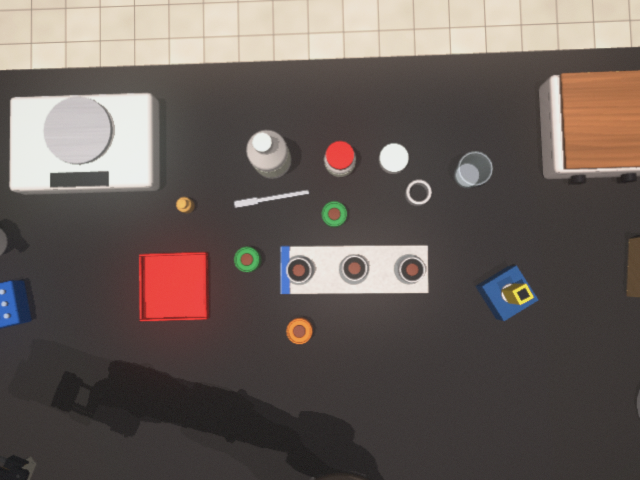

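View pics/scene0.png

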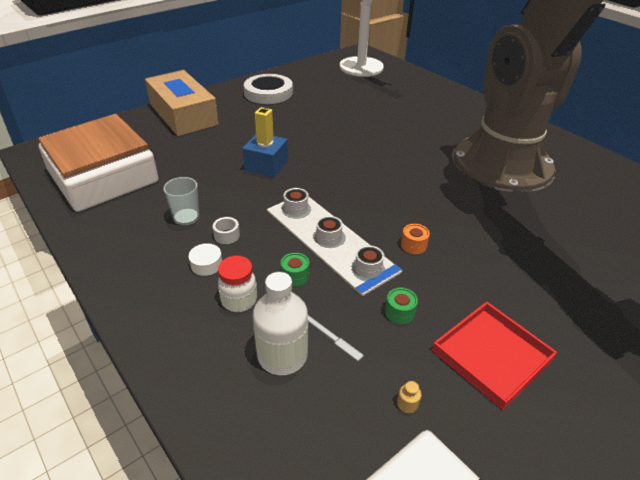

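The top view shows the white board with its blue tab on the left at (285,270) and the samples at (299,270), (354,268) and (412,269). The stand with the yellow gauge is at (510,293) and the tray at (173,287). Look-alikes to reject are the green cups at (334,214) and (246,260), the orange cup at (299,331), the spare ring at (419,192), and the brass weight at (184,205), which is also yellowish. The only yellow square grip is at (520,294). Next I measure and make one close crop.

```bash
cat > m.py <<'E'
from h import *
c=cap('top'); im=c['image']; hsv=cv2.cvtColor(im,cv2.COLOR_RGB2HSV)
def m(lo,hi,box):
    k=cv2.inRange(hsv,lo,hi); x0,y0,x1,y1=box; z=np.zeros_like(k); z[y0:y1,x0:x1]=k[y0:y1,x0:x1]; return z
def big(k): return max(cv2.findContours(k,0,1)[0],key=cv2.contourArea)
def rect(k,z):
    h=big(k)[:,0,:]; P=np.array([onz(c,u,v,z)[:2] for u,v in h],np.float32); return cv2.minAreaRect(P)
print('stand@.062',rect(m((100,100,40),(125,255,255),(470,255,550,330)),.062))
print('grip@.146',rect(m((22,120,120),(35,255,255),(495,270,550,320)),.146))
print('tray@.022',rect(m((0,150,80),(8,255,255),(120,230,230,340)),.022))
print('board@.008',rect(m((0,0,150),(180,60,255),(270,235,440,305)),.008), rect(m((100,100,40),(125,255,255),(270,235,300,305)),.008))
for x in(299,354,412):
    k=m((0,60,40),(15,255,200),(x-22,248,x+22,292)); (u,v),rad=cv2.minEnclosingCircle(big(k)); M=cv2.moments(big(k)); u,v=M['m10']/M['m00'],M['m01']/M['m00']
    print('sample',u,v,rad,onz(c,u,v,.044))
cr=np.hstack([cv2.resize(im[225:340,225:440],None,fx=2.4,fy=2.4),cv2.resize(im[225:340,470:560],None,fx=2.4,fy=2.4)])
cv2.imwrite('pics/crop.png',cr[:,:,::-1])
E
python3 m.py
```

```text
stand@.062 ((0.4842201769351959, -0.3414478302001953), (0.0870252475142479, 0.09096973389387131), 29.881803512573242)
grip@.146 ((0.4820805788040161, -0.33880022168159485), (0.03250326216220856, 0.04739673063158989), 17.904006958007812)
tray@.022 ((0.5143705010414124, 0.3369744122028351), (0.14135843515396118, 0.14560554921627045), 0.2186369001865387)
board@.008 ((0.5397688150405884, -0.04656347632408142), (0.2966564893722534, 0.09991859644651413), 88.99121856689453) ((0.5430904030799866, 0.10488910228013992), (0.014820553362369537, 0.09894014894962311), 88.77153778076172)
sample 298.1617852161785 269.8089260808926 6.613700866699219 [0.54091389 0.07341856 0.044     ]
sample 353.95258620689657 267.74568965517244 6.5700364112854 [ 0.54214717 -0.04056053  0.044     ]
sample 411.7472677595628 269.07377049180326 6.700146675109863 [ 0.53640326 -0.15767656  0.044     ]
```

View pics/crop.png

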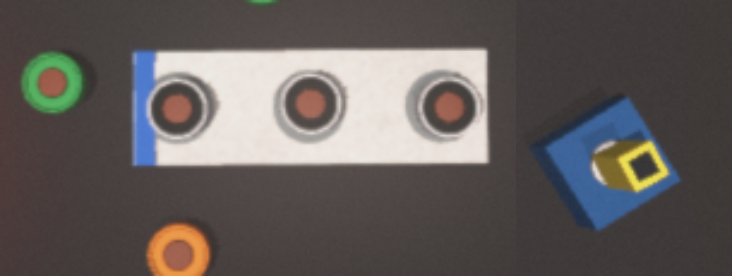

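The crop shows three plain aluminium/black/brown cups on the board at crop (178,108), (311,103) and (449,107), and the yellow gauge in the stand at (640,165). The green and orange cups are off the board, so the choice is confirmed. Next: travel to a hover over the gauge.

```bash
python3 -m inch '[[-1,[-0.64,-0.84,0],0],[-1,[-0.64,-0.84,0],0],[-1,[-0.64,-0.84,0],0],[-1,[-0.64,-0.84,0],0],[-1,[-0.64,-0.84,0],0],[-1,[-0.64,-0.84,0],0],[-1,[-0.64,-0.84,0],0],[-1,[-0.64,-0.84,0],0],[-1,[-0.64,-0.84,0],0]]'
python3 -m inch '[[-1,[-0.64,-0.84,0],0],[-1,[-0.64,-0.84,0],0],[-1,[-0.64,-0.84,0],0],[-1,[-0.64,-0.84,0],0],[-1,[-0.64,-0.84,0],0],[-1,[-0.64,-0.84,0],0],[-1,[-0.64,-0.84,0],0],[-1,[-0.64,-0.84,0],0],[-1,[-0.64,-0.84,0],0]]'
python3 -m inch '[[-1,[-0.5,-0.76,0],0],[-1,[-0.5,-0.76,0],0],[-1,[-0.5,-0.76,0],0],[-1,[-0.5,-0.76,0],0],[-1,[-0.5,-0.76,0],0],[-1,[-0.5,-0.76,0],0],[-1,[-0.5,-0.76,0],0],[-1,[-0.5,-0.76,0],0],[-1,[-0.5,-0.76,0],0]]'
python3 - <<'E'
from h import *
c=cap('wrist','w1.png'); print(r.sense()['tcp_pos'],r.sense()['eef_rot'],r.sense()['qpos'])
print(proj(c,[.483,-.340,.146]),proj(c,[.483,-.340,.062]))
E
```

```text
clock: 0.95
tcp_pos: [0.3219, 0.2648, 0.2267]
eef_rot: [-179.9, 0.0, 157.0]
wrist_force: [0.6, 0.3, -0.8]
width: 1.003
grasp_force: 0.0
clock: 1.7
tcp_pos: [0.4021, -0.0408, 0.2272]
eef_rot: [-180.0, 0.1, 157.0]
wrist_force: [0.2, -0.2, 1.2]
width: 1.001
grasp_force: 0.0
clock: 2.45
tcp_pos: [0.4519, -0.3048, 0.2262]
eef_rot: [-180.0, -0.0, 157.3]
wrist_force: [0.7, 0.8, 0.4]
width: 1.0
grasp_force: 0.0
[ 0.45195532 -0.30332713  0.22616387] [ 1.79978631e+02 -7.01675018e-02  1.57375561e+02] [ -0.80184027  19.61046246  38.80131044 103.72760922 -13.84479937
  61.5425162  110.42840392]
[290.55701709 311.45384518] [297.37947123 268.73133692]
```

View pics/w1.png

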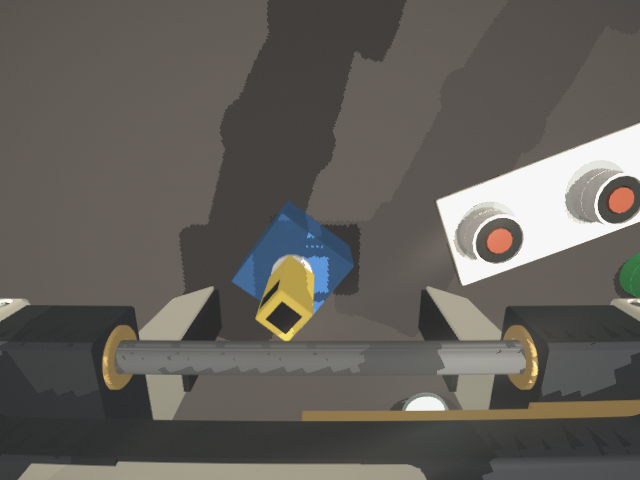

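The wrist view shows the gauge's top face at about (285,317), turned about 40° against the fingers, with the stand behind it at (295,260). I'll measure the face's square.

```bash
cat > g.py <<'E'
from h import *
c=cap('wrist'); im=c['image']; hsv=cv2.cvtColor(im,cv2.COLOR_RGB2HSV)
k=cv2.inRange(hsv,(20,100,60),(35,255,255)); k[380:]=0
cs,hi=cv2.findContours(k,cv2.RETR_CCOMP,cv2.CHAIN_APPROX_NONE)
p0=proj(c,[.484,-.34,.146])
for q,h in zip(cs,hi[0]):
    if cv2.contourArea(q)<100: continue
    P=np.array([onz(c,u,v,.146)[:2] for u,v in q[:,0]],np.float32); rc=cv2.minAreaRect(P)
    print('hole' if h[3]>=0 else 'outer',cv2.boundingRect(q),rc,'edges',np.round(np.degrees(np.arctan2(*(np.diff(cv2.boxPoints(rc),axis=0)[:,::-1].T))),1))
kb=cv2.inRange(hsv,(100,100,40),(125,255,255)); q=max(cv2.findContours(kb,0,1)[0],key=cv2.contourArea)
P=np.array([onz(c,u,v,.062)[:2] for u,v in q[:,0]],np.float32); print('stand',cv2.minAreaRect(P))
t=cap('top')
for cc in (c,t): print(proj(cc,[.484,-.34,.146]))
E
python3 g.py
```

```text
outer (253, 256, 59, 85) ((0.4743460714817047, -0.33822375535964966), (0.04055914282798767, 0.05314755067229271), 27.155597686767578) edges [-62.8  27.2 117.2]
hole (264, 302, 36, 33) ((0.4854194223880768, -0.34647366404533386), (0.01839553751051426, 0.018737412989139557), 26.458953857421875) edges [-63.5  26.5 116.5]
hole (259, 281, 19, 26) ((0.46495380997657776, -0.3471868932247162), (0.0037361173890531063, 0.021785877645015717), 26.72490882873535) edges [-63.3  26.7 116.7]
stand ((0.48093822598457336, -0.3416508734226227), (0.08235003799200058, 0.09214191883802414), 30.079343795776367)
[288.95823116 313.30835348]
[518.8328911  294.07245035]
```

Run:
```python
from h import *
t=cap('top'); im=t['image']; hsv=cv2.cvtColor(im,cv2.COLOR_RGB2HSV)
k=cv2.inRange(hsv,(20,100,60),(35,255,255)); k[:270]=0;k[320:]=0;k[:,:490]=0;k[:,550:]=0
cs,hi=cv2.findContours(k,cv2.RETR_CCOMP,cv2.CHAIN_APPROX_NONE)
for q,h in zip(cs,hi[0]):
    if h[3]>=0 and len(q)>8: M=cv2.moments(q); print(onz(t,M['m10']/M['m00'],M['m01']/M['m00'],.146),len(q))
s=r.sense(); print(totool(s,np.array([.485,-.345,s['tcp_pos'][2]])-s['tcp_pos']))
```

```text
[-0.15558145 -0.08952442 -0.00016576]
```

```bash
python3 -m inch '[[-1,[-0.155,-0.09,0],-0.546],[-1,[-0.155,-0.09,0],-0.546],[-1,[-0.155,-0.09,0],-0.546],[-1,[-0.155,-0.09,0],-0.546],[-1,[-0.155,-0.09,0],-0.546],[-1,[-0.155,-0.09,0],-0.546],[-1,[-0.155,-0.09,0],-0.546],[-1,[-0.155,-0.09,0],-0.546],[-1,[-0.155,-0.09,0],-0.546]]'; python3 g.py; python3 -c "
from h import *
print(r.sense()['qpos'],r.sense()['eef_rot'],r.sense()['tcp_pos']); cap('wrist','w2.png')"
```

```text
clock: 3.4
tcp_pos: [0.4845, -0.346, 0.227]
eef_rot: [180.0, 0.1, -153.5]
wrist_force: [-0.1, 0.1, -0.1]
width: 0.999
grasp_force: 0.0
outer (102, 336, 13, 44) ((0.627159833908081, -0.44899770617485046), (0.038775231689214706, 0.007715379819273949), 8.903675079345703) edges [-81.1   8.9  98.9]
outer (296, 209, 46, 66) ((0.4781070053577423, -0.34993886947631836), (0.0446387343108654, 0.029588846489787102), 26.492647171020508) edges [-63.5  26.5 116.5]
hole (304, 221, 30, 8) ((0.46727102994918823, -0.35528263449668884), (0.004674673546105623, 0.018838772550225258), 26.491830825805664) edges [-63.5  26.5 116.5]
stand ((0.4823625683784485, -0.3478173017501831), (0.08640247583389282, 0.08008690923452377), 29.88652801513672)
[327.85729282 256.31970048]
[518.8328911  294.07245035]
[ 13.45443565  22.84988811  23.91231091  95.85987526 -10.16641572
  63.43138194 156.74406728] [ 1.79992227e+02  2.66284266e-02 -1.53520082e+02] [ 0.48440097 -0.34640239  0.22687857]
```

View pics/w2.png

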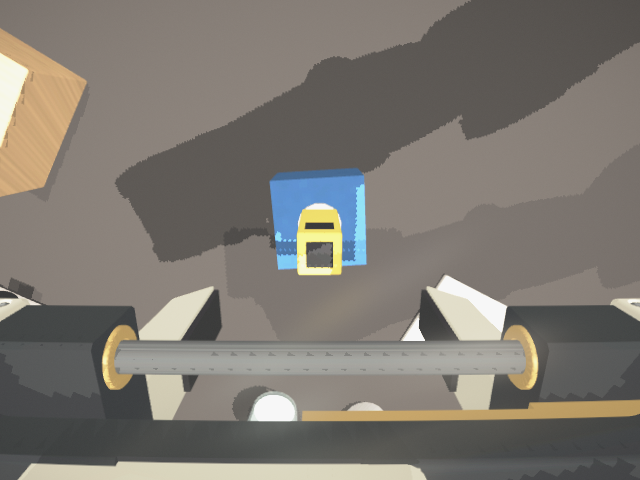

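The gripper is now square to the gauge (top face at (319,256)), but joint 7 is at its limit. I'll turn +90° for the equivalent grasp, after noting the centre from this view.

```bash
python3 - <<'E'
from h import *
c=cap('wrist'); print(onz(c,319.5,255.5,.146)); s=c['s']; p=s['tcp_pos'].copy(); p[2]=.146; print(proj(c,p))
E
python3 -m inch '[[-1,[0,0,0],1],[-1,[0,0,0],1],[-1,[0,0,0],1],[-1,[0,0,0],1],[-1,[0,0,0],1],[-1,[0,0,0],1],[-1,[0,0,0],1],[-1,[0,0,0],1],[-1,[0,0,0],1],[-1,[0,0,0],1]]'
python3 -m inch '[[-1,[0,0,0],0.25],[-1,[0,0,0],0.25],[-1,[0,0,0],0.25],[-1,[0,0,0],0.25]]'
python3 g.py;python3 - <<'E'
from h import *
s=r.sense();print(s['qpos'],s['eef_rot'],s['tcp_pos'])
c=cap('wrist','w3.png')
p=s['tcp_pos'].copy(); p[2]=.146; print(proj(c,p))
E
```

```text
[ 0.48571048 -0.34587558  0.146     ]
[319.4996561  253.39070118]
clock: 4.43
tcp_pos: [0.4844, -0.3467, 0.2267]
eef_rot: [-180.0, 0.0, 134.5]
wrist_force: [-0.4, 0.1, 0.3]
width: 0.998
grasp_force: 0.0
clock: 4.77
tcp_pos: [0.4846, -0.3465, 0.2266]
eef_rot: [-180.0, 0.0, 112.1]
wrist_force: [0.1, 0.0, 0.1]
width: 1.0
grasp_force: 0.0
outer (102, 338, 15, 42) ((0.3696517050266266, -0.48224568367004395), (0.00999783631414175, 0.03558552637696266), 20.183395385742188) edges [-69.8  20.2 110.2]
outer (298, 207, 47, 69) ((0.48150235414505005, -0.3394763469696045), (0.029754674062132835, 0.044870562851428986), 26.52915382385254) edges [-63.5  26.5 116.5]
hole (306, 239, 31, 29) ((0.48530107736587524, -0.3466329276561737), (0.01880650222301483, 0.018745336681604385), 26.459259033203125) edges [-63.5  26.5 116.5]
stand ((0.4836081266403198, -0.3438031077384949), (0.0800473615527153, 0.08605848997831345), 29.951770782470703)
[323.15676146 243.87538183]
[518.8328911  294.07245035]
[ -1.62726725  27.04102147  47.3798907   97.02580579 -21.53432824
  65.5137979   74.30822945] [-1.79970438e+02  8.06164655e-03  1.12578757e+02] [ 0.48442248 -0.34670129  0.22662393]
[320.23280771 252.91300879]
```

```bash
python3 -m inch '[[-1,[0,0.003,0.1],-0.043],[-1,[0,0.003,0.2],-0.043],[-1,[0,0.003,0.3],-0.043],[-1,[0,0.003,0.4],-0.043],[-1,[0,0.003,0.445],-0.043],[-1,[0,0.003,0.445],-0.043],[-1,[0,0.003,0.445],-0.043]]'
python3 -m inch '[[1,[0,0,0],0],[1,[0,0,0],0],[1,[0,0,0],0],[1,[0,0,0],0],[1,[0,0,0],0],[1,[0,0,0],0],[1,[0,0,0],0],[1,[0,0,0],0]]' 45
python3 -c "
from h import *
s=r.sense();print(s['eef_rot'],s['tcp_pos'],s['width']*92,s['wrist_force'],s['grasp_force'])"
```

```text
clock: 5.5
tcp_pos: [0.4848, -0.3467, 0.0931]
eef_rot: [-180.0, -0.0, 116.4]
wrist_force: [-0.0, -0.1, 0.2]
width: 1.0
grasp_force: 0.0
clock: 6.17
tcp_pos: [0.4851, -0.3466, 0.0933]
eef_rot: [180.0, 0.0, 116.3]
wrist_force: [0.8, -0.8, 0.4]
width: 0.468
grasp_force: 0.0
[1.79995333e+02 1.40896034e-03 1.16271355e+02] [ 0.48513412 -0.3466001   0.09326036] 43.067893720780134 [ 0.81374458 -0.75622802  0.35600315] 0.0
```

Fingers are still closing.

```bash
python3 -m inch '[[1,[0,0,0],0],[1,[0,0,0],0],[1,[0,0,0],0],[1,[0,0,0],0],[1,[0,0,0],0],[1,[0,0,0],0]]' 45
python3 -m inch '[[1,[0,0,-0.04],0],[1,[0,0,-0.08],0],[1,[0,0,-0.15],0],[1,[0,0,-0.25],0],[1,[0,0,-0.35],0],[1,[0,0,-0.43],0],[1,[0,0,-0.43],0],[1,[0,0,-0.43],0],[1,[0,0,-0.43],0]]'
python3 -c "
from h import *
s=r.sense();print(s['eef_rot'],s['tcp_pos'],s['width']*92,s['wrist_force'],s['torque'],s['grasp_force'],s['qpos'])
t=cap('top','t2.png');w=cap('scene','s2.png')"
```

```text
clock: 6.67
tcp_pos: [0.4852, -0.3465, 0.0932]
eef_rot: [180.0, -0.0, 116.3]
wrist_force: [-0.0, -0.1, -0.3]
width: 0.325
grasp_force: 45.0
clock: 7.42
tcp_pos: [0.4847, -0.3462, 0.2221]
eef_rot: [180.0, -0.0, 116.3]
wrist_force: [-0.4, -0.0, -3.2]
width: 0.331
grasp_force: 45.0
[ 1.79991809e+02 -3.80289718e-02  1.16269531e+02] [ 0.48474497 -0.34619942  0.22208539] 30.450288660594094 [-0.38754907 -0.04564717 -3.18137097] [-0.06457313  0.01484993  0.01136429] 44.972915053367615 [ -0.95850694  27.02060053  46.24665557  97.31517435 -21.27406808
  64.88140847  77.64485696]
```

View pics/s2.png

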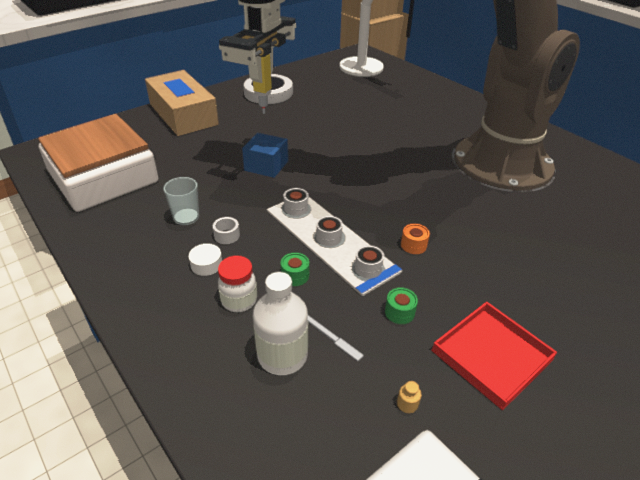

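The scene view shows the gauge lifted upright with the pin clear of the stand (tip at about (264,110)). Nothing else moved. Now over sample 1.

```bash
python3 -m inch '[[1,[0.11,0.07,0],0],[1,[0.22,0.14,0],0],[1,[0.33,0.22,0],0],[1,[0.44,0.3,0],0],[1,[0.55,0.37,0],0],[1,[0.66,0.45,0],0],[1,[0.77,0.52,0],0],[1,[0.88,0.6,0],0],[1,[0.95,0.64,0],0],[1,[0.95,0.64,0],0]]'
python3 -m inch '[[1,[0.08,0.06,0],0],[1,[0.16,0.11,0],0],[1,[0.22,0.148,0],0],[1,[0.22,0.148,0],0],[1,[0.22,0.148,0],0],[1,[0.22,0.148,0],0]]'
cat > sm.py <<'E'
from h import *
c=cap('wrist','w4.png'); im=c['image']; hsv=cv2.cvtColor(im,cv2.COLOR_RGB2HSV); print(c['s']['tcp_pos'],c['s']['eef_rot'])
k=cv2.inRange(hsv,(0,80,60),(14,255,255))
for q in cv2.findContours(k,0,cv2.CHAIN_APPROX_NONE)[0]:
    if cv2.contourArea(q)<150: continue
    M=cv2.moments(q); u,v=M['m10']/M['m00'],M['m01']/M['m00']
    P=np.array([onz(c,a,b,.044)[:2] for a,b in q[:,0]],np.float32); (e,rad)=cv2.minEnclosingCircle(P)
    print(round(u),round(v),onz(c,u,v,.044).round(4),'dia',round(2000*rad,1),np.round(e,4))
E
python3 sm.py
```

```text
clock: 8.35
tcp_pos: [0.5309, 0.0013, 0.2206]
eef_rot: [-179.9, -0.2, 116.8]
wrist_force: [0.1, 0.3, -2.6]
width: 0.325
grasp_force: 45.0
clock: 8.85
tcp_pos: [0.5413, 0.0717, 0.2216]
eef_rot: [-179.9, 0.0, 116.2]
wrist_force: [-0.6, -0.9, -2.8]
width: 0.326
grasp_force: 45.0
[0.54125971 0.07171635 0.22158889] [-1.79905520e+02  2.92480457e-02  1.16229337e+02]
322 216 [0.5413 0.0745 0.044 ] dia 26.4 [0.5413 0.0743]
198 152 [0.4196 0.0785 0.044 ] dia 26.4 [0.4195 0.0782]
225 146 [0.4392 0.093  0.044 ] dia 52.3 [0.4246 0.0828]
403 118 [0.5649 0.1809 0.044 ] dia 24.5 [0.5651 0.1806]
448 13 [0.5577 0.2669 0.044 ] dia 72.9 [0.5472 0.272 ]
```

View pics/w4.png

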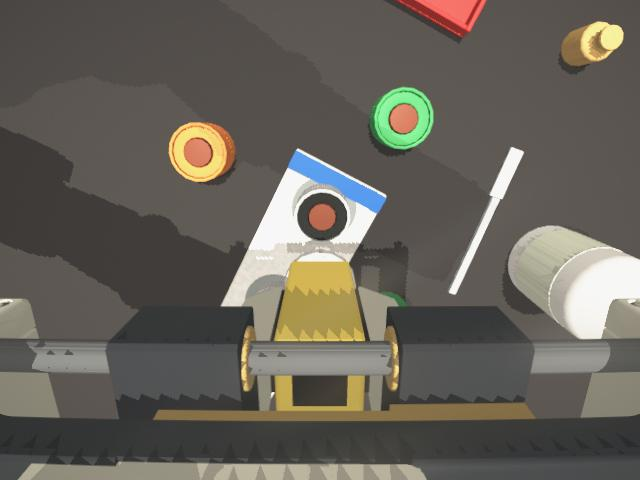

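The wrist view shows sample 1 clear at (322,216), just inside the blue tab. It measures (0.541, 0.074) in both cameras. Descending to just above it.

```bash
python3 -m inch '[[1,[0.007,0.002,0.06],0],[1,[0.007,0.002,0.14],0],[1,[0.007,0.002,0.22],0],[1,[0.007,0.002,0.28],0],[1,[0.007,0.002,0.305],0],[1,[0.007,0.002,0.305],0],[1,[0.007,0.002,0.305],0],[1,[0.007,0.002,0.305],0]]'
python3 - <<'E'
from h import *
f=[]
for i in range(6):
    r.capture('scene'); s=r.sense(); f.append(np.r_[s['wrist_force'][2],s['tcp_pos']])
print(np.round(f,4)); 
c=cap('scene','s5.png'); cv2.imwrite('pics/s5c.png',cv2.resize(c['image'][150:310,280:480],None,fx=3,fy=3)[:,:,::-1])
E
```

```text
clock: 9.57
tcp_pos: [0.5422, 0.0744, 0.1319]
eef_rot: [179.9, 0.0, 116.2]
wrist_force: [-0.1, -0.8, -2.5]
width: 0.325
grasp_force: 45.0
[[-1.8907  0.5423  0.0746  0.132 ]
 [-2.5918  0.5422  0.0748  0.1319]
 [-3.3792  0.542   0.0749  0.1318]
 [-2.6746  0.5419  0.075   0.1316]
 [-2.9556  0.5417  0.075   0.1314]
 [-2.6765  0.5416  0.075   0.1312]]
```

View pics/s5c.png

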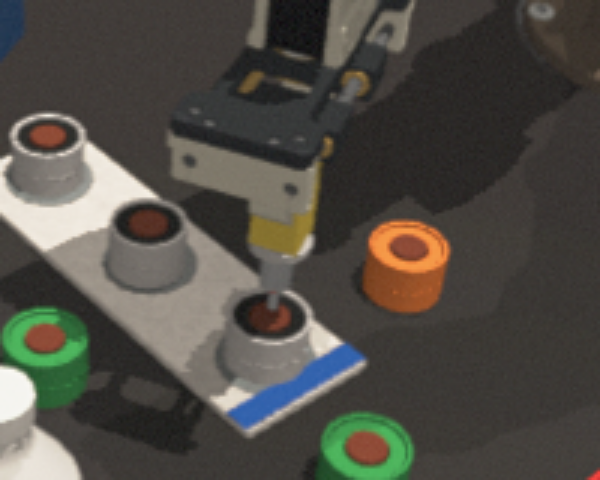

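The crop shows the pin tip at (273,303), over the middle of sample 1's brown rubber. The no-load Fz baseline is about -2.7 N. First a light press.

```bash
python3 -m inch '[[1,[0,0,0.015],0],[1,[0,0,0.027],0],[1,[0,0,0.027],0],[1,[0,0,0.027],0],[1,[0,0,0.027],0]]'
cat > f.py <<'E'
from h import *
f=[]
for i in range(2):
    r.capture('scene'); s=r.sense(); f.append(np.r_[s['wrist_force'],s['tcp_pos']*1000])
print(np.round(f,2))
E
python3 f.py
```

```text
clock: 10.33
tcp_pos: [0.5415, 0.075, 0.1226]
eef_rot: [180.0, -0.0, 116.3]
wrist_force: [-0.4, 0.7, -1.4]
width: 0.324
grasp_force: 45.0
[[ 6.6000e-01  1.8600e+00 -1.3300e+00  5.4148e+02  7.4980e+01  1.2271e+02]
 [-3.0000e-02  4.9000e-01 -7.6000e-01  5.4151e+02  7.4950e+01  1.2273e+02]]
```

```bash
python3 -m inch '[[1,[0,0,0.005],0],[1,[0,0,0.01],0],[1,[0,0,0.01],0]]'; python3 f.py
```

```text
clock: 10.68
tcp_pos: [0.5415, 0.0749, 0.1195]
eef_rot: [180.0, 0.0, 116.3]
wrist_force: [-0.0, 1.3, 0.7]
width: 0.322
grasp_force: 45.0
[[-1.9000e-01  2.7000e-01  1.3600e+00  5.4148e+02  7.4930e+01  1.1964e+02]
 [-4.0000e-01  8.2000e-01  9.4000e-01  5.4149e+02  7.4950e+01  1.1970e+02]]
```

```bash
python3 -m inch '[[1,[0,0,0.008],0],[1,[0,0,0.015],0],[1,[0,0,0.015],0]]'; python3 f.py
```

```text
clock: 11.03
tcp_pos: [0.5415, 0.075, 0.1149]
eef_rot: [180.0, 0.0, 116.3]
wrist_force: [-0.0, 0.8, 4.6]
width: 0.324
grasp_force: 45.0
[[-5.7000e-01  1.5800e+00  4.1800e+00  5.4152e+02  7.4950e+01  1.1511e+02]
 [-4.7000e-01  7.5000e-01  3.9500e+00  5.4153e+02  7.4920e+01  1.1520e+02]]
```

```bash
python3 -m inch '[[1,[0,0,0.008],0],[1,[0,0,0.015],0],[1,[0,0,0.015],0],[1,[0,0,0.015],0],[1,[0,0,0.015],0],[1,[0,0,0.015],0],[1,[0,0,0.015],0]]'; python3 f.py
python3 -m inch '[[1,[0,0,-0.04],0],[1,[0,0,-0.12],0],[1,[0,0,-0.22],0],[1,[0,0,-0.32],0],[1,[0,0,-0.38],0],[1,[0,0,-0.38],0],[1,[0,0,-0.38],0]]'
python3 - <<'E'
from h import *
s=r.sense(); print(s['tcp_pos'],totool(s,np.array([.542,-.0406,.222])-s['tcp_pos']))
E
```

```text
clock: 11.72
tcp_pos: [0.5416, 0.0749, 0.1108]
eef_rot: [180.0, -0.0, 116.3]
wrist_force: [-2.1, 0.5, 5.4]
width: 0.324
grasp_force: 45.0
[[ -1.74   0.99   6.97 541.53  74.92 110.8 ]
 [ -1.9    0.82   5.91 541.53  74.93 110.79]]
clock: 12.4
tcp_pos: [0.5412, 0.0748, 0.2251]
eef_rot: [180.0, -0.0, 116.3]
wrist_force: [-1.1, 0.7, -3.0]
width: 0.322
grasp_force: 45.0
[0.54121801 0.07477665 0.22509732] [-0.34603258 -0.16787099  0.01013641]
```

Sample 1 reached about 9 N at 14.4 mm of travel. Taking off 4.5 mm for the pin leaves about 10 mm of sink, so sample 1 is soft. Next, sample 2.

```bash
python3 -m inch '[[1,[-0.1,-0.048,0],0],[1,[-0.2,-0.096,0],0],[1,[-0.3,-0.145,0],0],[1,[-0.346,-0.167,0.01],0],[1,[-0.346,-0.167,0.01],0],[1,[-0.346,-0.167,0.01],0],[1,[-0.346,-0.167,0.01],0]]'; python3 sm.py|head -5
python3 - <<'E'
from h import *
s=r.sense(); print(s['tcp_pos'],totool(s,np.array([.542,-.040,.130])-s['tcp_pos']))
E
```

```text
clock: 12.98
tcp_pos: [0.5416, -0.0394, 0.2204]
eef_rot: [-179.9, -0.1, 116.3]
wrist_force: [-0.3, 0.6, -3.8]
width: 0.325
grasp_force: 45.0
[ 0.54156402 -0.03943117  0.22039331] [-1.79879581e+02 -7.84073404e-02  1.16294151e+02]
558 313 [ 0.7938 -0.0193  0.044 ] dia 76.0 [ 0.7954 -0.0201]
447 235 [ 6.517e-01 -4.000e-04  4.400e-02] dia 24.5 [ 6.517e-01 -4.000e-04]
322 220 [ 0.5426 -0.0393  0.044 ] dia 26.6 [ 0.5426 -0.0395]
381 101 [0.5412 0.0739 0.044 ] dia 25.7 [0.5412 0.0738]
[ 0.54184789 -0.03901775  0.22064078] [-0.00350419 -0.00051344  0.30213333]
```

```bash
python3 -m inch '[[1,[0.001,0.002,0.06],0],[1,[0.001,0.002,0.14],0],[1,[0.001,0.002,0.22],0],[1,[0.001,0.002,0.28],0],[1,[0.001,0.002,0.305],0],[1,[0.001,0.002,0.32],0],[1,[0.001,0.002,0.332],0],[1,[0.001,0.002,0.332],0],[1,[0.001,0.002,0.332],0],[1,[0.001,0.002,0.332],0]]'; python3 f.py
```

```text
clock: 13.87
tcp_pos: [0.5432, -0.0396, 0.1229]
eef_rot: [179.9, -0.0, 116.3]
wrist_force: [-2.3, 1.2, 0.6]
width: 0.324
grasp_force: 45.0
[[ -2.77   1.98   0.93 543.19 -39.57 122.82]
 [ -2.48   1.28   1.52 543.2  -39.58 122.73]]
```

```bash
python3 -m inch '[[1,[0,0,0.006],0],[1,[0,0,0.012],0],[1,[0,0,0.012],0]]'; python3 f.py
```

```text
clock: 14.22
tcp_pos: [0.5432, -0.0396, 0.1187]
eef_rot: [179.9, 0.0, 116.3]
wrist_force: [-2.7, 1.7, 7.6]
width: 0.327
grasp_force: 45.0
[[ -2.22   2.03   8.08 543.24 -39.63 118.76]
 [ -2.99   2.71   7.25 543.25 -39.63 118.79]]
```

```bash
python3 -m inch '[[1,[0,0,0],0],[1,[0,0,0],0],[1,[0,0,0],0],[1,[0,0,0],0],[1,[0,0,-0.04],0],[1,[0,0,-0.12],0],[1,[0,0,-0.22],0],[1,[0,0,-0.32],0],[1,[0,0,-0.345],0],[1,[0,0,-0.345],0]]'
python3 - <<'E'
from h import *
s=r.sense(); print(s['tcp_pos'],totool(s,np.array([.537,-.157,.222])-s['tcp_pos']))
E
```

```text
clock: 15.15
tcp_pos: [0.5445, -0.0406, 0.2245]
eef_rot: [179.7, 0.1, 116.2]
wrist_force: [0.9, 0.4, -2.9]
width: 0.326
grasp_force: 45.0
[ 0.54449207 -0.04058218  0.22447236] [-0.336999   -0.19402928  0.00812473]
```

Sample 2 is sound: about 10.4 N at 6.6 mm of travel. Sample 3 next.

```bash
python3 -m inch '[[1,[-0.1,-0.058,0],0],[1,[-0.2,-0.116,0],0],[1,[-0.3,-0.17,0],0],[1,[-0.337,-0.192,0.008],0],[1,[-0.337,-0.192,0.008],0],[1,[-0.337,-0.192,0.008],0],[1,[-0.337,-0.192,0.008],0],[1,[-0.337,-0.192,0.008],0]]'; python3 sm.py|head -6
python3 - <<'E'
from h import *
s=r.sense(); print(s['tcp_pos'],totool(s,np.array([.537,-.1565,.130])-s['tcp_pos']))
E
```

```text
clock: 15.82
tcp_pos: [0.5359, -0.1545, 0.2188]
eef_rot: [-180.0, -0.1, 116.4]
wrist_force: [1.0, 0.5, -2.2]
width: 0.324
grasp_force: 45.0
[ 0.53590148 -0.15447058  0.21876867] [-1.79960254e+02 -5.97139569e-02  1.16375919e+02]
320 223 [ 0.5366 -0.1565  0.044 ] dia 26.3 [ 0.5364 -0.1568]
625 207 [ 0.7792 -0.0193  0.044 ] dia 65.3 [ 0.7892 -0.0146]
522 125 [ 0.6516 -0.0039  0.044 ] dia 24.6 [ 0.6517 -0.004 ]
389 103 [ 0.5426 -0.0399  0.044 ] dia 25.6 [ 0.5427 -0.0401]
[ 0.53601267 -0.1545262   0.21897724] [-7.58049896e-03  1.56525887e-04  2.96585103e-01]
```

```bash
python3 -m inch '[[1,[-0.005,0,0.06],0],[1,[-0.005,0,0.14],0],[1,[-0.005,0,0.22],0],[1,[-0.005,0,0.28],0],[1,[-0.005,0,0.3],0],[1,[-0.005,0,0.31],0],[1,[-0.005,0,0.324],0],[1,[-0.005,0,0.324],0],[1,[-0.005,0,0.324],0],[1,[-0.005,0,0.324],0]]'; python3 f.py
```

```text
clock: 16.7
tcp_pos: [0.5369, -0.1571, 0.1232]
eef_rot: [179.9, 0.0, 116.3]
wrist_force: [-1.7, 1.6, 0.4]
width: 0.326
grasp_force: 45.0
[[-1.1800e+00  9.5000e-01  8.2000e-01  5.3695e+02 -1.5709e+02  1.2311e+02]
 [-3.4000e-01  2.0200e+00  9.7000e-01  5.3694e+02 -1.5712e+02  1.2301e+02]]
```

```bash
python3 -m inch '[[1,[0,0,0.006],0],[1,[0,0,0.013],0],[1,[0,0,0.013],0]]'; python3 f.py
python3 -m inch '[[1,[0,0,0],0],[1,[0,0,0],0],[1,[0,0,0],0],[1,[0,0,0],0],[1,[0,0,-0.04],0],[1,[0,0,-0.12],0],[1,[0,0,-0.22],0],[1,[0,0,-0.32],0],[1,[0,0,-0.345],0],[1,[0,0,-0.345],0]]'
python3 - <<'E'
from h import *
s=r.sense(); print(s['tcp_pos'],s['eef_rot'],totool(s,np.array([.4851,-.3465,.222])-s['tcp_pos']))
E
```

```text
clock: 17.05
tcp_pos: [0.537, -0.1572, 0.1186]
eef_rot: [179.9, 0.0, 116.3]
wrist_force: [-1.9, 3.1, 7.4]
width: 0.325
grasp_force: 45.0
[[  -2.29    3.26    6.95  536.98 -157.21  118.71]
 [  -1.67    2.45    5.95  536.98 -157.21  118.76]]
clock: 17.98
tcp_pos: [0.5378, -0.1584, 0.2244]
eef_rot: [179.8, 0.2, 116.2]
wrist_force: [0.7, 0.3, -3.5]
width: 0.324
grasp_force: 45.0
[ 0.5378066  -0.15839028  0.22440452] [1.79790556e+02 1.72322847e-01 1.16240908e+02] [-0.48470588 -0.43485453  0.00788337]
```

Sample 3 is sound: about 9.6 N at 6.7 mm of travel. Returning the gauge to the stand.

```bash
python3 -m inch '[[1,[-0.08,-0.07,0],0],[1,[-0.16,-0.14,0],0],[1,[-0.24,-0.215,0],0],[1,[-0.32,-0.285,0],0],[1,[-0.4,-0.36,0],0],[1,[-0.485,-0.435,0],0],[1,[-0.485,-0.435,0.008],0],[1,[-0.485,-0.435,0.008],0],[1,[-0.485,-0.435,0.008],0],[1,[-0.485,-0.435,0.008],0]]'; python3 -m inch '[[1,[0,0,0],0],[1,[0,0,0],0]]'
python3 - <<'E'
from h import *
s=r.sense(); print(s['tcp_pos'],s['eef_rot'],totool(s,np.array([.4851,-.3465,.0935])-s['tcp_pos']))
E
```

```text
clock: 18.82
tcp_pos: [0.4841, -0.3441, 0.2184]
eef_rot: [-180.0, -0.1, 116.3]
wrist_force: [-0.3, 0.3, -2.9]
width: 0.327
grasp_force: 45.0
clock: 18.98
tcp_pos: [0.4845, -0.3444, 0.2193]
eef_rot: [180.0, -0.0, 116.4]
wrist_force: [0.0, 1.0, -3.3]
width: 0.325
grasp_force: 45.0
[ 0.48445525 -0.3443969   0.21926621] [ 1.79994664e+02 -2.97270285e-02  1.16374593e+02] [-0.00745287 -0.00122784  0.41921679]
```

```bash
python3 -m inch '[[1,[-0.004,0,0.06],0],[1,[-0.004,0,0.13],0],[1,[-0.004,0,0.2],0],[1,[-0.004,0,0.225],0],[1,[-0.004,0,0.225],0],[1,[-0.004,0,0.225],0],[1,[-0.004,0,0.225],0],[1,[-0.004,0,0.225],0]]'
python3 - <<'E'
from h import *
for i in range(3): r.capture('top')
s=r.sense(); print(s['tcp_pos'],totool(s,np.array([.4851,-.3465,.0935])-s['tcp_pos']))
E
```

```text
clock: 19.65
tcp_pos: [0.4851, -0.3472, 0.1533]
eef_rot: [179.9, 0.1, 116.3]
wrist_force: [0.2, 0.2, -2.3]
width: 0.324
grasp_force: 45.0
[ 0.48479037 -0.34688376  0.15279736] [0.00088384 0.00131883 0.19765831]
```

```bash
python3 -m inch '[[1,[0.001,0.001,0.04],0],[1,[0.001,0.001,0.08],0],[1,[0.001,0.001,0.12],0],[1,[0.001,0.001,0.16],0],[1,[0.001,0.001,0.186],0],[1,[0.001,0.001,0.19],0],[1,[0.001,0.001,0.19],0],[1,[0.001,0.001,0.19],0],[1,[0.001,0.001,0.19],0]]'; python3 f.py
```

```text
clock: 20.55
tcp_pos: [0.4846, -0.3464, 0.0951]
eef_rot: [180.0, 0.0, 116.3]
wrist_force: [-0.5, -0.1, -2.6]
width: 0.32
grasp_force: 45.0
[[ 5.9000e-01 -6.2000e-01 -3.5700e+00  4.8466e+02 -3.4641e+02  9.5260e+01]
 [ 4.9000e-01 -2.5000e-01 -2.7500e+00  4.8471e+02 -3.4635e+02  9.5320e+01]]
```

```bash
python3 -m inch '[[1,[0,0,0.006],0],[1,[0,0,0.006],0],[1,[0,0,0.006],0],[-1,[0,0,0.006],0],[-1,[0,0,0.006],0],[-1,[0,0,0.006],0],[-1,[0,0,0.006],0],[-1,[0,0,0.006],0],[-1,[0,0,0.006],0]]'
python3 -m inch '[[-1,[0,0,0],0],[-1,[0,0,-0.05],0],[-1,[0,0,-0.15],0],[-1,[0,0,-0.28],0],[-1,[0,0,-0.4],0],[-1,[0,0,-0.44],0],[-1,[0,0,-0.44],0],[-1,[0,0,-0.44],0]]'
python3 - <<'E'
from h import *
s=r.sense(); print(s['tcp_pos'],s['qpos'],totool(s,np.array([.541,.0743,.222])-s['tcp_pos'])); cap('wrist','w6.png')
E
python3 g.py
```

```text
clock: 21.4
tcp_pos: [0.4846, -0.3463, 0.0933]
eef_rot: [180.0, 0.0, 116.3]
wrist_force: [0.3, 0.0, -0.3]
width: 0.713
grasp_force: 0.0
clock: 22.07
tcp_pos: [0.4848, -0.3462, 0.2255]
eef_rot: [179.9, 0.0, 116.3]
wrist_force: [-0.6, 0.0, -0.5]
width: 0.999
grasp_force: 0.0
[ 0.48484158 -0.34618405  0.22545092] [ -1.29446354  26.8860096   46.73341098  97.15442704 -21.32087108
  65.19926335  77.72412547] [1.17381261 0.78849503 0.01158201]
outer (102, 344, 15, 36) ((0.38105204701423645, -0.48963114619255066), (0.009615490213036537, 0.029905913397669792), 26.51372528076172) edges [-63.5  26.5 116.5]
outer (297, 209, 46, 67) ((0.4805178642272949, -0.3388979732990265), (0.02998492307960987, 0.0448320172727108), 26.33298110961914) edges [-63.7  26.3 116.3]
hole (306, 242, 29, 27) ((0.4845221936702728, -0.34631073474884033), (0.018509674817323685, 0.018020138144493103), 26.32742691040039) edges [-63.7  26.3 116.3]
stand ((0.4835120439529419, -0.3436180353164673), (0.07993762195110321, 0.0861896276473999), 29.938093185424805)
[323.51913843 246.58465261]
[518.8328911  294.07245035]
```

View pics/w6.png

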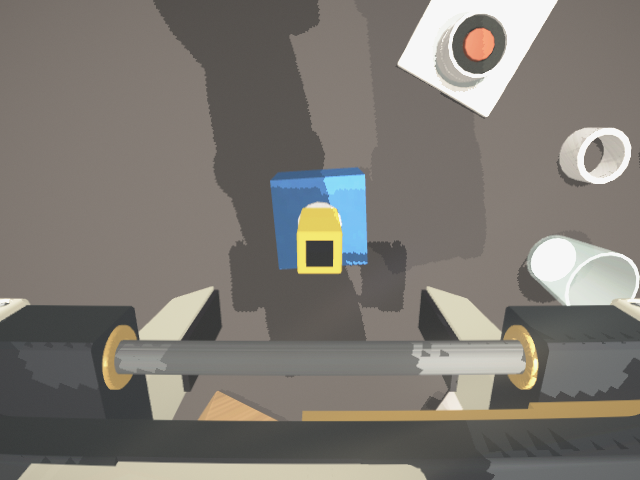

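The wrist view shows the gauge standing square and seated in the stand (top face at (320,254), same place as before). Next I take the soft sample 1.

```bash
python3 -m inch '[[-1,[0.11,0.07,0],0],[-1,[0.22,0.14,0],0],[-1,[0.33,0.22,0],0],[-1,[0.44,0.3,0],0],[-1,[0.55,0.37,0],0],[-1,[0.66,0.45,0],0],[-1,[0.77,0.52,0],0],[-1,[0.88,0.6,0],0],[-1,[0.95,0.64,0],0],[-1,[0.95,0.64,0],0]]'
python3 -m inch '[[-1,[0.08,0.06,0],0],[-1,[0.16,0.11,0],0],[-1,[0.223,0.15,0],0],[-1,[0.223,0.15,0],0],[-1,[0.223,0.15,0],0],[-1,[0.223,0.15,0],0],[-1,[0.223,0.15,0],0]]'
python3 sm.py
python3 - <<'E'
from h import *
s=r.sense(); print(s['tcp_pos'],totool(s,np.array([.5413,.0741,.015])-s['tcp_pos']))
E
```

```text
clock: 23.05
tcp_pos: [0.5304, 0.0015, 0.2234]
eef_rot: [-179.9, -0.2, 116.8]
wrist_force: [1.0, -0.3, 0.2]
width: 1.003
grasp_force: 0.0
clock: 23.63
tcp_pos: [0.541, 0.0725, 0.2249]
eef_rot: [-179.9, 0.0, 116.1]
wrist_force: [0.5, 0.0, 0.2]
width: 0.999
grasp_force: 0.0
[0.54101666 0.07251799 0.22487555] [-1.79944306e+02  2.04479536e-02  1.16141357e+02]
223 402 [ 0.5368 -0.1562  0.044 ] dia 26.8 [ 0.5364 -0.1564]
389 327 [0.6519 0.0028 0.044 ] dia 24.9 [0.6518 0.0025]
272 317 [ 0.5424 -0.0385  0.044 ] dia 26.7 [ 0.5427 -0.0386]
321 216 [0.5412 0.0746 0.044 ] dia 26.3 [0.5412 0.0745]
199 153 [0.4195 0.0785 0.044 ] dia 26.4 [0.4194 0.0783]
226 147 [0.439 0.093 0.044] dia 55.4 [0.4247 0.0802]
402 119 [0.5648 0.1809 0.044 ] dia 24.3 [0.565  0.1807]
445 13 [0.5565 0.2677 0.044 ] dia 76.8 [0.5456 0.2731]
[0.54114885 0.0725887  0.22504647] [0.00448305 0.00303167 0.70015228]
```

```bash
python3 -m inch '[[-1,[0.004,0.003,0.1],0],[-1,[0.004,0.003,0.22],0],[-1,[0.004,0.003,0.34],0],[-1,[0.004,0.003,0.46],0],[-1,[0.004,0.003,0.56],0],[-1,[0.004,0.003,0.64],0],[-1,[0.004,0.003,0.68],0],[-1,[0.004,0.003,0.7],0],[-1,[0.004,0.003,0.7],0],[-1,[0.004,0.003,0.7],0]]'
python3 -m inch '[[1,[0,0,0],0],[1,[0,0,0],0],[1,[0,0,0],0],[1,[0,0,0],0],[1,[0,0,0],0],[1,[0,0,0],0],[1,[0,0,0],0],[1,[0,0,0],0],[1,[0,0,0],0],[1,[0,0,0],0]]' 25
```

```text
clock: 24.52
tcp_pos: [0.5424, 0.0753, 0.0162]
eef_rot: [179.9, 0.0, 116.2]
wrist_force: [0.7, -0.1, 0.3]
width: 1.002
grasp_force: 0.0
clock: 25.35
tcp_pos: [0.5416, 0.0758, 0.0153]
eef_rot: [180.0, -0.0, 116.3]
wrist_force: [-0.7, 0.7, 3.0]
width: 0.561
grasp_force: 25.0
```

```bash
python3 -m inch '[[1,[0,0,-0.04],0],[1,[0,0,-0.1],0],[1,[0,0,-0.2],0],[1,[0,0,-0.3],0],[1,[0,0,-0.37],0],[1,[0,0,-0.37],0],[1,[0,0,-0.37],0]]'
python3 - <<'E'
from h import *
c=cap('wrist'); s=c['s']; hsv=cv2.cvtColor(c['image'],cv2.COLOR_RGB2HSV)
k=cv2.inRange(hsv,(0,180,70),(6,255,255)); q=max(cv2.findContours(k,0,1)[0],key=cv2.contourArea); print(cv2.boundingRect(q))
t=np.array([.5144,.337,s['tcp_pos'][2]]); print(s['tcp_pos'],s['width'],s['wrist_force'],totool(s,t-s['tcp_pos']))
E
```

```text
clock: 25.93
tcp_pos: [0.5422, 0.0759, 0.1275]
eef_rot: [179.9, 0.0, 116.3]
wrist_force: [0.2, -0.1, -3.2]
width: 0.555
grasp_force: 25.0
(506, 9, 1, 1)
[0.54219381 0.07589039 0.12749359] 0.5550848521903792 [ 0.20342108 -0.08984035 -3.16413077] [8.21448608e-01 3.02226600e-01 6.69508353e-04]
```

```bash
python3 -m inch '[[1,[0.11,0.04,0],0],[1,[0.22,0.08,0],0],[1,[0.33,0.12,0],0],[1,[0.44,0.16,0],0],[1,[0.55,0.2,0],0],[1,[0.66,0.24,0],0],[1,[0.77,0.28,0],0],[1,[0.821,0.302,0],0],[1,[0.821,0.302,0],0],[1,[0.821,0.302,0],0]]'
python3 -m inch '[[1,[0,0,0],0],[1,[0,0,0],0]]'
python3 - <<'E'
from h import *
c=cap('top'); im=c['image']; hsv=cv2.cvtColor(im,cv2.COLOR_RGB2HSV)
s=r.sense(); print(s['tcp_pos'],s['eef_rot'])
c=cap('wrist','w7.png')
for p in [(.0,0),(.07,.07),(.07,-.07),(-.07,.07),(-.07,-.07)]: print(proj(c,[.5144+p[0],.337+p[1],.022]).round())
E
```

```text
clock: 26.82
tcp_pos: [0.5128, 0.3369, 0.1246]
eef_rot: [-179.8, 0.1, 116.4]
wrist_force: [0.0, -0.9, -1.4]
width: 0.556
grasp_force: 25.0
clock: 26.98
tcp_pos: [0.5141, 0.3345, 0.1258]
eef_rot: [-179.9, 0.1, 116.1]
wrist_force: [0.4, -0.6, -2.3]
width: 0.555
grasp_force: 25.0
[0.51427446 0.33469519 0.12606079] [-1.79964726e+02  3.42365347e-02  1.16112710e+02]
[322. 240.]
[456. 196.]
[362. 353.]
[273. 102.]
[196. 281.]
```

View pics/w7.png

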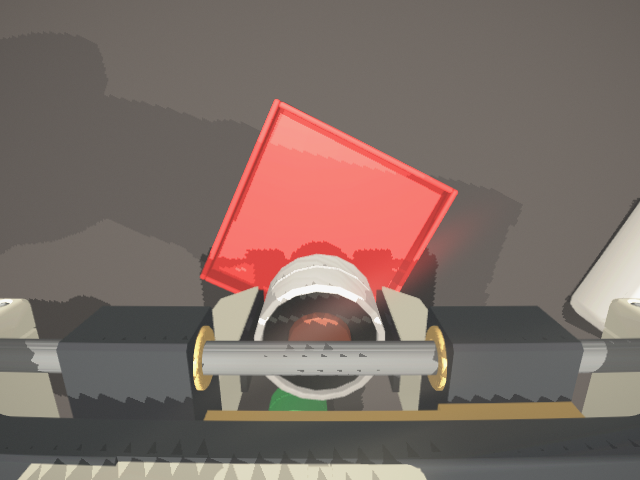

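The wrist view shows the sample held upright at (320,330) with the tray under it. The tray corners at (457,191), (278,101) and (202,279) match the predictions within about 6 px. Lowering it.

```bash
python3 -m inch '[[1,[0,0,0.08],0],[1,[0,0,0.18],0],[1,[0,0,0.27],0],[1,[0,0,0.33],0],[1,[0,0,0.36],0],[1,[0,0,0.372],0],[1,[0,0,0.372],0],[1,[0,0,0.372],0],[1,[0,0,0.372],0]]'; python3 f.py
```

```text
clock: 27.83
tcp_pos: [0.5148, 0.337, 0.016]
eef_rot: [179.9, -0.0, 116.3]
wrist_force: [-0.8, -0.1, -1.3]
width: 0.559
grasp_force: 25.0
[[-3.2000e-01 -6.0000e-02 -1.6500e+00  5.1468e+02  3.3708e+02  1.5920e+01]
 [-3.3000e-01  8.0000e-02 -2.1600e+00  5.1453e+02  3.3709e+02  1.5780e+01]]
```

```bash
python3 -m inch '[[1,[0,0,0.005],0],[1,[0,0,0.009],0],[1,[0,0,0.009],0],[1,[0,0,0.009],0]]'; python3 f.py
```

```text
clock: 28.27
tcp_pos: [0.5138, 0.3367, 0.0119]
eef_rot: [-180.0, -0.0, 116.3]
wrist_force: [-1.0, 0.0, -1.8]
width: 0.554
grasp_force: 25.0
[[ 3.2000e-01  4.4000e-01 -1.0000e+00  5.1387e+02  3.3666e+02  1.1950e+01]
 [ 3.3000e-01 -2.5000e-01 -1.5900e+00  5.1387e+02  3.3665e+02  1.1930e+01]]
```

```bash
python3 -m inch '[[1,[0,0,0.004],0],[1,[0,0,0.004],0],[1,[0,0,0.004],0]]'; python3 -m inch '[[-0.45,[0,0,0],0],[-0.45,[0,0,0],0],[-0.45,[0,0,0],0],[-0.45,[0,0,0],0],[-0.45,[0,0,0],0],[-0.45,[0,0,0],0],[-0.45,[0,0,0],0]]'
```

```text
clock: 28.62
tcp_pos: [0.5141, 0.3367, 0.0113]
eef_rot: [180.0, -0.0, 116.3]
wrist_force: [-2.0, -0.7, 5.6]
width: 0.558
grasp_force: 25.0
clock: 29.2
tcp_pos: [0.5139, 0.3366, 0.0107]
eef_rot: [180.0, 0.0, 116.3]
wrist_force: [0.1, 0.0, 0.2]
width: 0.73
grasp_force: 0.0
```

```bash
python3 -m inch '[[-0.45,[0,0,-0.05],0],[-0.45,[0,0,-0.15],0],[-0.45,[0,0,-0.28],0],[-0.45,[0,0,-0.41],0],[-0.45,[0,0,-0.54],0],[-0.45,[0,0,-0.67],0],[-0.45,[-0.2,0,-0.8],0],[-0.45,[-0.3,0,-0.8],0],[-0.45,[-0.3,0,-0.8],0],[-0.45,[-0.3,0,-0.8],0]]'; python3 -c "
from h import *
cap('scene','s9.png'); print(r.sense()['clock'],r.sense()['wrist_force'])"
```

```text
clock: 30.03
tcp_pos: [0.5566, 0.2503, 0.253]
eef_rot: [179.8, 0.1, 115.8]
wrist_force: [-0.2, -0.4, -0.3]
width: 0.726
grasp_force: 0.0
30.0833 [-0.14156994  1.35836602 -0.22571649]
```

View pics/s9.png

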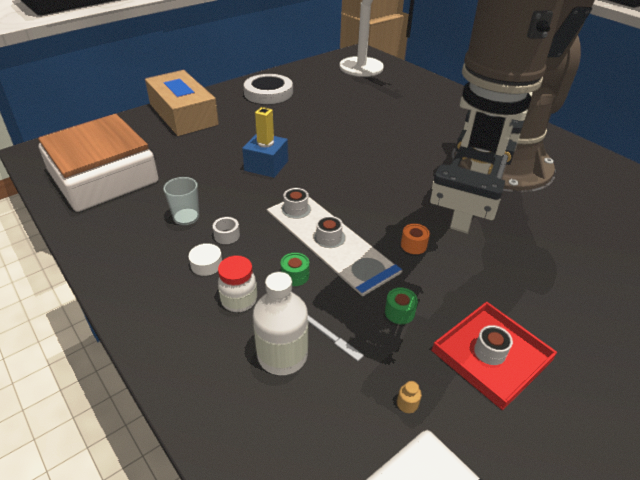

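The scene view shows the soft sample upright in the tray at (494,345), the gauge home at (265,140), the other two samples on their marks at (296,202) and (329,231), and nothing else disturbed. Handing in.

```bash
python3 -c "
from station import r
print(r.close_job())"
```

```text
the job is handed in; nothing more can be done
None
```

Job handed in at about 30 s: the soft sample was the first one, at the blue end (about 10 mm sink at 9 N; the other two about 2 mm at 10 N), and it now stands upright in the red tray, with the gauge home in its stand and everything else left in place.

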